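# Turn the kitting carousel to its green slot and load the pulley block

### The arm

A 6-joint arm with a two-finger parallel gripper is mounted at the origin on the work surface. World frame = base frame: x ahead of the robot, y to its left, z up, the work surface at z = 0. Lengths are in m, angles in rad, forces in N, time in s.
With the tool pointing down it reaches from about 0.3 to 0.875 m from the base axis. Payload 6.4 kg.
Tool frame: the origin (TCP) lies midway between the tips of the shut fingers; the grasp point (between the pads) lies 19 mm behind it; y points along the fingers, x is the direction in which the jaws open and shut, and the axes are right-handed (so a half turn about y gives the same grasp; the last joint's range is limited). The gripper opens to 85 mm and grips with 20 to 120 N. Pads are 22 mm wide; open, the fingers measure 114 mm over their backs; the gripper's body (76 mm by 85 mm) begins 54 mm behind the grasp point. The pads swing forward as they close: fully open they stand 13 mm farther back than shut.
Start: joints at [1.041, 0.181, 1.607, -0, 1.354, -0.206], TCP at [0.183, 0.545, 0.231] pointing down, gripper open.
Joint ranges: [-2.99, 2.99], [-0.89, 2.07], [0.3, 2.58], [-1.14, 4.28], [0, 2.63], [-3.12, 3.12]. Speed limits (rad/s): [2.57, 2.57, 3.01, 3.14, 3.14, 3.14].

### API

Orientations are given as a unit quaternion [w, x, y, z].
In Python, from bench import ctrl gives the robot as it stands.
- The arm moves only by the tool step_arm, never from a script. Its argument "commands" is a list of rows, each a list of 7 numbers: the turn, a rotation vector about the tool's x, y, z in units of 6 degrees (1.0 is 6 degrees), then the shift along the tool's x, y, z in units of 30 mm (1.0 is 30 mm), then the opening, from 0 (shut) to 1 (fully open). A call has 1 to 10 rows; each row shifts and turns the commanded pose from where the row before left it, along the tool's axes as they then stand; what a row does not reach is not made up. A row lasts 1/10 s, in which the tool goes at most 50 mm and 8.59 degrees, less where a joint would pass 70% of its speed; a pose out of reach is approached as far as the arm can. A call with a number of a shift or a turn outside -1 to 1 is refused whole. A call with a gripper value outside its range is refused whole. The fingers move at their own pace and stop on an object; the grip force is fixed at half the most. Time passes only in rows, so rows that do not move let the fingers close. It gives the time, the measured TCP pose, the force and the opening at its end, in the units of the state.
- ctrl.get_obs(): the state, without advancing time (a new reading comes with each control period).
- ctrl.camera(name): name is "scene" or "top" or "wrist"; returns (picture, depth): 420x560x3 uint8, blue, green, red; 420x560 float32, m along the optical axis (not along the pixel's ray), 0 where there is no reading.
- ctrl.get_calibration(name): a dict with "intrinsics" (3x3 intrinsics, pixels), "R" (3x3) and "t" (3): a world point X has camera coordinates R X + t. Camera axes: x right, y down, z forward; pixel columns grow to the right and rows downward; lengths in m; the calibration is good to about 2 mm. A picture is of the moment at which its call begins: read the wrist's pose just before it. get_calibration takes no time and is no camera call; for the wrist camera it gives the pose at the moment of the call.
- ctrl.hand_in(): hands the job in, once; it reports no verdict.
Trained networks look in the newest picture that a camera, given by its name, has taken for a name from the list of things; names that differ only in an ending like _2 or _b are one class to them, and where a whole thing is asked for, a point or a joint stands for the part that bears it (a point fixed in the world has none). Each returns a list of dicts, best first, with "p" (0 to 1); they miss things now and then, are a little off and sometimes report something else, mostly with a low value. They report only what shows in the picture. A call takes as long as a camera call. They do not tell look-alikes from the thing itself.
- ctrl.boxes_of(thing, camera): "point" ([x, y, z] in m, in the coordinates of the camera as it stood for that picture, good to about 4 mm: the middle of the surface that is visible of it).
- ctrl.silhouettes(thing, camera): "pixels" (420x560 bool, what is visible of it).
The state is a dict: "time_s": time; "q": joint angles; "dq": joint speeds; "joint_efforts": joint torques, N m; "eef_pos": TCP position; "eef_rot": TCP orientation; "wrist_force": force on the tool from outside, world axes, zero at the start; "torque": the same for the moment, N m; "opening": opening from 0.0 (shut) to 1.0 (fully open).
Only numpy, scipy, OpenCV 4.12 (cv2) and the standard library are available. Lean on these libraries where they do the work, as an engineer would, in place of code of your own. Each camera call takes 0.05 s, during which the arm holds its last target.

### The job

Turn the round parts carousel by its black knobs until the green slot is at the middle of the loading opening, where the yellow arrow on the base points. Then stand the orange pulley block upright on the floor of the green slot, setting it down gently, and leave the slot at the opening. Leave the blue pulley block and the mixing cup where they are.

Things in the scene. Friction and masses are not known exactly. Their poses are not given: they have to be found in the camera images.
- carousel: Fixed base of the parts carousel, a grey disc 284 mm across. Origin on its vertical axis at table height, z up. Its -x axis points out through the middle of the loading opening, where a grey tongue with a yellow arrow reaches 180 mm from the axis. A fixed post on the axis, radius 17 mm, carries the cover.
- hub (a point): Top of the fixed black cap (radius 24 mm) on the carousel's axis, 94 mm above the table; same axes as the base. The fixed clear D-shaped cover (radius 100 mm, 82 to 86 mm above the table) lies over all slots where x > -22 mm in this frame; the side with x < -22 mm is the loading opening, open from above.
- rotor (a joint): Turn of the rotor (aluminium disc of radius 134 mm), rad: 0 or any multiple of 2 pi = green slot in the middle of the opening; grows counterclockwise from above. No stops, light friction (0.08 N m), stays where left. Five equal slots, counterclockwise: green, red, blue, yellow, white. Green and white are empty; the parts in the others are fixed.
- green_slot (a point): Middle of the green slot on its floor: 70 mm from the carousel axis, 28 mm above the table; turns with the rotor. The wedge slot is clear from 18 to 102 mm from the axis and about 80 mm wide here. Its green rim and the grey dividers are 12 mm high.
- knob (a point): Middle of the black round upright knob 36 deg counterclockwise of the green slot: 22 mm in diameter, 40 mm tall (91 to 131 mm above the table) on a thin stem, 121 mm from the axis. Five such knobs stand on the rotor 72 deg apart, half-way between the slots; carry any one round the axis to turn the rotor.
- load_point (a point): Fixed point 70 mm from the carousel axis in the middle of the loading opening, 28 mm above the table: where the middle of the green slot has to be.
- orange_block_mid (a point): Centre (half-way up) of the orange stand-up pulley block, 45 mm tall, 0.13 to 0.25 kg. Round steel base 42 mm in diameter, 5 mm thick; above it two round orange cheeks 40 mm in diameter, their flat outer faces 26 mm apart and square to the block's y axis (z up): grasp across y.
- blue_block_mid (a point): Centre of the other pulley block, same shape and size but with blue cheeks; not wanted, leave it.
- mixing_cup: Clear plastic mixing cup, 84 mm across and 110 mm tall, origin at the centre of its underside; leave it.
Things that resemble listed ones, but are neither listed nor needed, are in the scene too. There is more than one size of the part that bears orange_block_mid; the job needs the middle-sized.

How it is judged:
On the way:
1. the green slot is turned to the loading opening (within 18 mm of the loading point) while the orange block is still well away from it (more than 80 mm) (horizontal distance between green_slot and load_point below 0.018 m and distance between orange_block_mid and green_slot above 0.08 m), for 0.3 s.
At the end, for the whole second after the job is handed in: The middle of the green slot is within 18 mm of the loading point, the orange block stands upright (within 0.15 rad) at rest on the floor of the green slot, its centre within 30 mm of the middle of the slot, and the carousel is still (horizontal distance between green_slot and load_point below 0.018 m and horizontal distance between orange_block_mid and green_slot below 0.03 m and height (world z) of orange_block_mid between 0.045 and 0.056 m and angle between orange_block_mid's own z axis and vertical below 0.15 rad and linear speed of orange_block below 0.02 m/s and velocity of joint rotor between -0.05 and 0.05 rad/s); the robot touches nothing.
It fails at once if the orange block is dropped or thrown into the carousel (faster than 0.6 m/s close over the slot) (horizontal distance between orange_block_mid and load_point below 0.06 m and height (world z) of orange_block_mid below 0.1 m and linear speed of orange_block above 0.6 m/s).
It fails at once if the blue block or the mixing cup is moved by more than 40 mm (distance of any of blue_block_mid, mixing_cup from where it was at the start of the episode above 0.04 m).
It also fails if it takes over 61 s, if anything falls off the work surface, if the arm or the gripper's body presses on something with over 40 N, if the wrist force passes 120 N, or if a joint passes its speed limit or range.

## Working session

There is one attempt and no reset: what is moved stays moved. The work goes in short steps, Python scripts to look and compute and a tool call to move; the robot and the scene stay as the last step left them, time stands still between calls to the robot, and variables do not carry over. Pictures are saved under pics/ and viewed, and the job is handed in when it is done.

Besides the shell and the picture viewer there is one more tool, called as name([rows], argument=value, ...), one row to a line, values as JSON. step_arm: Moves the arm, as the interface text tells. Its arguments: {"type":"object","properties":{"commands":{"type":"array"}},"required":["commands"]}

```bash
ls; mkdir -p pics; cat > h.py <<'E'
import numpy as np, cv2
from bench import ctrl
def world(p,c):
    K=ctrl.get_calibration(c); R=np.array(K["R"]);t=np.array(K["t"]); return R.T@(np.array(p)-t)
def pix2w(u,v,d,c):
    K=ctrl.get_calibration(c);k=np.array(K["intrinsics"]); return world([(u-k[0,2])/k[0,0]*d,(v-k[1,2])/k[1,1]*d,d],c)
def w2pix(X,c):
    K=ctrl.get_calibration(c);k=np.array(K["intrinsics"]);p=k@(np.array(K["R"])@np.array(X)+np.array(K["t"]));return p[:2]/p[2]
E
python3 - <<'E'
from h import *
print(ctrl.get_obs())
for c in ["scene","top"]:
    im,d=ctrl.camera(c); cv2.imwrite(f"pics/{c}0.png",im); np.save(f"pics/{c}0.npy",d)
    for n in ["carousel","rotor","orange_block_mid","blue_block_mid","mixing_cup","knob","green_slot","hub"]:
        for r in ctrl.boxes_of(n,c)[:7]:
            w=world(r["point"],c); print(c,n,round(r["p"],2),w.round(3),w2pix(w,c).round())
print(ctrl.get_obs()["time_s"])
E
```

```text
pics
{'time_s': 0.0, 'q': array([ 1.04067897e+00,  1.81553097e-01,  1.60796922e+00, -9.24658187e-06,
        1.35380523e+00, -2.06296725e-01]), 'dq': array([-9.37663742e-04, -8.28959002e-04,  1.11654522e-04, -1.17152843e-03,
       -3.70560342e-05, -1.49356732e-03]), 'joint_efforts': array([ 7.71857431e-04, -4.44874334e+01, -3.51335657e+01, -1.67115695e-04,
        9.34382697e-03,  2.92984862e-05]), 'eef_pos': array([0.18266716, 0.54464786, 0.23039612]), 'eef_rot': array([-0.5738104 ,  0.57431331,  0.4122996 , -0.41341854]), 'wrist_force': array([-0.07713661,  0.38784888, -0.26912613]), 'torque': array([0.01508452, 0.02184408, 0.00945261]), 'opening': 0.9972848872668989}
scene carousel 0.94 [ 0.585 -0.027  0.029] [257. 267.]
scene rotor 0.86 [ 0.583 -0.015  0.028] [261. 270.]
scene orange_block_mid 0.95 [0.361 0.186 0.042] [408. 272.]
scene orange_block_mid 0.93 [0.452 0.211 0.023] [386. 307.]
scene orange_block_mid 0.87 [0.533 0.17  0.021] [340. 314.]
scene blue_block_mid 0.66 [0.625 0.31  0.025] [361. 396.]
scene blue_block_mid 0.41 [ 0.582 -0.014  0.026] [262. 270.]
scene mixing_c
[... 207 characters left out ...]
ne hub 0.9 [ 0.585 -0.024  0.031] [257. 267.]
top carousel 0.64 [ 0.537 -0.071  0.032] [282. 195.]
top rotor 0.7 [ 0.509 -0.065  0.026] [280. 207.]
top orange_block_mid 0.83 [0.346 0.17  0.05 ] [177. 278.]
top orange_block_mid 0.82 [0.445 0.2   0.034] [167. 236.]
top orange_block_mid 0.5 [0.524 0.166 0.026] [182. 203.]
top blue_block_mid 0.51 [0.611 0.297 0.034] [128. 169.]
top blue_block_mid 0.38 [ 0.563 -0.439  0.064] [439. 177.]
top mixing_cup 0.75 [ 0.564 -0.442  0.065] [440. 177.]
top knob 0.7 [ 0.511 -0.073  0.035] [283. 205.]
top green_slot 0.61 [ 0.512 -0.069  0.029] [281. 205.]
top green_slot 0.31 [ 0.566 -0.437  0.065] [438. 176.]
top hub 0.74 [ 0.539 -0.074  0.028] [283. 194.]
0.9
```

View pics/scene0.png

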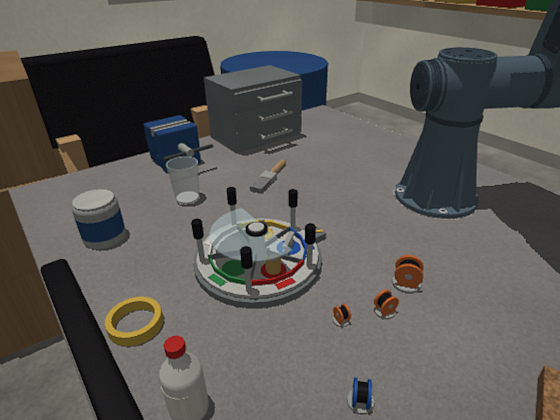

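View pics/top0.png

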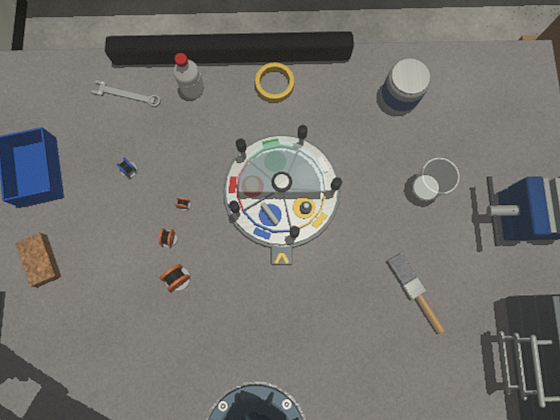

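The scene picture shows three orange blocks: large (408,272), middle-sized (386,305) and small (342,315). In the top picture they are at (176,278), (167,237) and (183,203). The carousel hub is at top (282,182), the green slot faces away at (275,157), and the arrow at (282,257) points toward the robot. The one I want is the middle-sized, top (167,237). Next, a close crop and measurements.

```bash
python3 - <<'E'
from h import *
im=cv2.imread("pics/top0.png"); d=np.load("pics/top0.npy")
cv2.imwrite("pics/crop_car.png",cv2.resize(im[120:275,210:350],None,fx=3.8,fy=3.8,interpolation=cv2.INTER_CUBIC))
cv2.imwrite("pics/crop_blk.png",cv2.resize(im[185:300,110:210],None,fx=5,fy=5,interpolation=cv2.INTER_CUBIC))
K=ctrl.get_calibration("top"); print(K)
# block clouds
k=np.array(K["intrinsics"]);R=np.array(K["R"]);t=np.array(K["t"])
v,u=np.mgrid[0:420,0:560]; P=np.stack([(u-k[0,2])/k[0,0]*d,(v-k[1,2])/k[1,1]*d,d],-1)
W=(P-t)@R; np.save("pics/W.npy",W)
for (uu,vv) in [(176,278),(167,237),(183,203)]:
    s=W[vv-18:vv+18,uu-18:uu+18].reshape(-1,3); s=s[s[:,2]>.012]; print(uu,vv,s[:,2].max(),s.min(0),s.max(0),len(s))
kn=(W[...,2]>.115)&(W[...,2]<.15)
n,l,st,c=cv2.connectedComponentsWithStats(kn.astype(np.uint8))
for i in range(1,n):
    if st[i,4]>8: print(c[i],st[i,4],np.median(W[l==i],0))
hb=(abs(W[...,2]-.094)<.004); n,l,st,c=cv2.connectedComponentsWithStats(hb.astype(np.uint8))
for i in range(1,n):
    if st[i,4]>30: print("hub",c[i],st[i,4],W[l==i].mean(0))
E
```

```text
{'intrinsics': array([[462.56405659,   0.        , 283.0161293 ],
       [  0.        , 462.56405659, 202.8644175 ],
       [  0.        ,   0.        ,   1.        ]]), 'R': array([[-0.02569085, -0.9996558 ,  0.00531551],
       [-0.97627587,  0.02394569, -0.21520231],
       [ 0.21500096, -0.01071813, -0.97655502]]), 't': array([-0.06038397,  0.51418209,  1.01670033])}
176 278 1.1038379621408472 [ 0.2818407  -0.0617785   0.01224818] [0.37917321 0.2081819  1.10383796] 436
167 237 1.1038379621408472 [ 0.2818407  -0.0617785   0.01208745] [0.46472196 0.21623341 1.10383796] 226
183 203 1.1038379621408472 [ 0.2818407 -0.0617785  0.0122609] [0.53884949 0.18099563 1.10383796] 120
[183.96521739  65.82608696] 115 [0.82366853 0.14649179 0.12596346]
[302.45054945 129.68131868] 91 [ 0.66213948 -0.11951454  0.13097027]
[240.74725275 143.17582418] 91 [0.63330422 0.0173289  0.13126477]
[336.57777778 181.96666667] 90 [ 0.53909482 -0.19048035  0.13185558]
[539.17014342 205.44589309] 1534 [ 0.47714314 -0.6246155   0.12998832]
[556.80952381 194.71904762] 210 [ 0.50532752 -0.67060994  0.12393585]
[233.
[... 409 characters left out ...]
22222222 413.27777778] 18 [ 0.07390158 -0.03029098  0.12344882]
[237.51162791 416.13953488] 43 [0.07159744 0.02756533 0.12815066]
hub [188.08860759  76.3164557 ] 79 [0.81723992 0.1445866  0.09456043]
hub [398.12676056  91.14084507] 71 [ 0.76763502 -0.35166788  0.09471913]
hub [445.44680851 164.72340426] 47 [ 0.58390357 -0.44525063  0.0948871 ]
hub [282.0990099  181.71782178] 202 [ 0.55294064 -0.07204066  0.09475723]
hub [521.52727273 208.37272727] 110 [ 0.47870535 -0.60554879  0.09424564]
hub [524.01754386 310.84210526] 57 [ 0.25599512 -0.58020153  0.09449015]
hub [531.6091954  368.06896552] 87 [ 0.14022686 -0.58017112  0.09419998]
hub [536.98 409.06] 50 [ 0.06063023 -0.58009825  0.09383402]
```

View pics/crop_car.png

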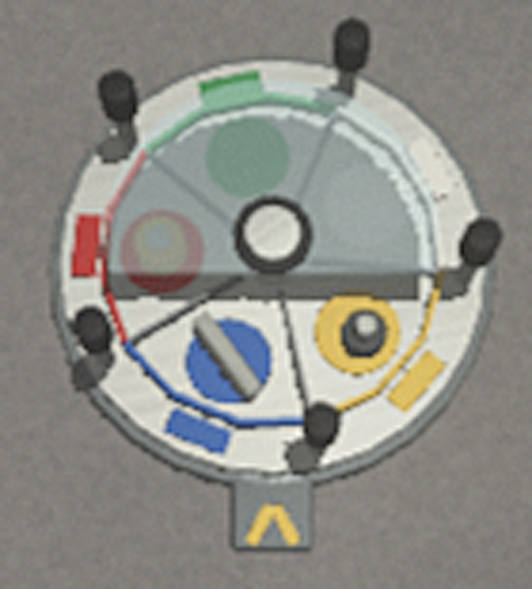

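View pics/crop_blk.png

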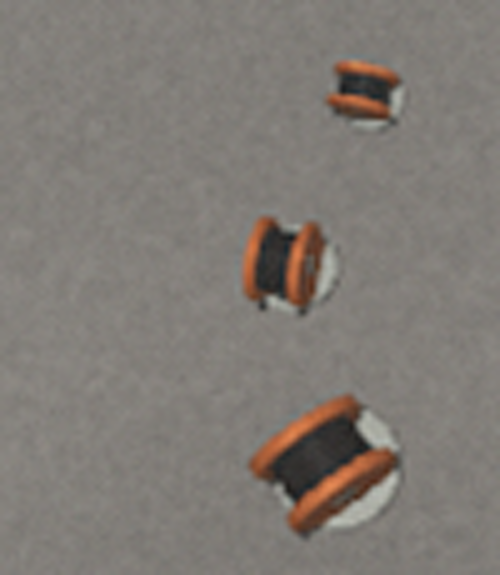

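```bash
python3 - <<'E'
from h import *
W=np.load("pics/W.npy"); im=cv2.imread("pics/top0.png").astype(int)
k=np.array([[.66214,-.11951],[.6333,.01733],[.53909,-.19048],[.49361,.03288],[.43507,-.09616]])
A=np.c_[2*k,np.ones(5)]; s=np.linalg.lstsq(A,(k**2).sum(1),rcond=None)[0]; c=s[:2]; print("axis",c,"r",np.sqrt(s[2]+c@c), np.linalg.norm(k-c,axis=1))
print("knob ang",np.degrees(np.arctan2(*(k-c).T[::-1])))
# colours in HSV
hsv=cv2.cvtColor(im.astype(np.uint8),cv2.COLOR_BGR2HSV)
H,S,V=[hsv[...,i].astype(int) for i in range(3)]
def rep(n,m):
    nn,l,st,cc=cv2.connectedComponentsWithStats(m.astype(np.uint8))
    for i in range(1,nn):
        if st[i,4]>12:
            w=W[l==i]; p=w.mean(0); print(n,cc[i].round(1),st[i,4],p.round(4),"ang",np.degrees(np.arctan2(p[1]-c[1],p[0]-c[0])).round(1),"r",np.hypot(*(p[:2]-c)).round(4),"z",np.percentile(w[:,2],[2,98]).round(3))
roi=np.zeros(H.shape,bool); roi[125:272,215:345]=1
rep("green",roi&(H>45)&(H<85)&(S>70)); rep("yel",roi&(H>18)&(H<33)&(S>90)); rep("red",roi&((H<8)|(H>172))&(S>110)); rep("blue",roi&(H>100)&(H<125)&(S>100))
# tongue
rt=np.zeros(H.shape,bool); rt[240:268,268:296]=1
# blocks
for (u0,u1,v0,v1) in [(155,195,262,296),(155,182,226,249),(172,194,195,212)]:
    w=W[v0:v1,u0:u1].reshape(-1,3); w=w[(w[:,2]>.008)&(w[:,2]<.1)]
    print("blk z99",np.percentile(w[:,2],[90,97,99]).round(4),"mid",((w.min(0)+w.max(0))/2).round(4),"ext",(w.max(0)-w.min(0)).round(3))
    hh=H[v0:v1,u0:u1];ss=S[v0:v1,u0:u1];o=((hh<14)&(ss>120)); ww=W[v0:v1,u0:u1][o]; print("orange",ww.mean(0).round(4))
E
```

```text
axis [ 0.55245369 -0.07137207] r 0.11986848066007934 [0.11978458 0.12001743 0.11985527 0.11971247 0.11997238]
knob ang [ -23.69518328   47.65281466  -96.40170812  119.44197482 -168.07602558]
green [270.  141.1] 38 [ 0.6687 -0.0459  0.0439] ang 12.4 r 0.119 z [0.027 0.089]
yel [314.5 212.7] 83 [ 0.4906 -0.1468  0.0419] ang -129.3 r 0.0975 z [0.029 0.077]
yel [302.8 206.8] 261 [ 0.5073 -0.1201  0.0309] ang -132.8 r 0.0665 z [0.027 0.049]
yel [319. 220.] 101 [ 0.4731 -0.1565  0.0411] ang -133.0 r 0.1164 z [0.026 0.034]
yel [281.3 257.7] 75 [ 0.3892 -0.0663  0.0208] ang 178.2 r 0.1633 z [0.016 0.025]
red [233.8 187.9] 129 [0.5572 0.043  0.0324] ang 87.6 r 0.1145 z [0.027 0.043]
red [252.1 194.1] 38 [ 5.418e-01 -2.000e-04  2.920e-02] ang 98.5 r 0.072 z [0.026 0.035]
blue [275.3 210.9] 104 [ 0.4968 -0.0549  0.0419] ang 163.5 r 0.058 z [0.026 0.054]
blue [264.6 218.6] 121 [ 0.4814 -0.0292  0.03  ] ang 149.3 r 0.0826 z [0.027 0.033]
blue [263.1 224.4] 84 [ 0.4664 -0.0256  0.0376] ang 152.0 r 0.0975 z [0.028 0.045]
blue [261.6 233.2] 97 [ 0.4467 -0.0214  0.03  ] ang 154.7 r 0.1169 z [0.026 0.034]
blk z99 [0.0628 0.0651 0.0672] mid [0.35   0.1763 0.0384] ext [0.058 0.064 0.061]
orange [0.3473 0.1732 0.0588]
blk z99 [0.044  0.0465 0.0476] mid [0.4445 0.2033 0.0293] ext [0.04  0.042 0.042]
orange [0.4422 0.1985 0.0368]
blk z99 [0.0354 0.037  0.0376] mid [0.527  0.1659 0.0238] ext [0.024 0.03  0.028]
orange [0.5208 0.1624 0.0474]
```

```bash
python3 - <<'E'
from h import *
from scipy.spatial.transform import Rotation as Ro
o=ctrl.get_obs(); q=o["eef_rot"]; print(Ro.from_quat([q[1],q[2],q[3],q[0]]).as_matrix().round(3)); print(ctrl.get_calibration("wrist"))
im,d=ctrl.camera("wrist"); cv2.imwrite("pics/w0.png",im)
E
```

```text
[[ 0.318  0.    -0.948]
 [ 0.948 -0.     0.318]
 [ 0.    -1.    -0.   ]]
{'intrinsics': array([[302.21900348,   0.        , 279.6183124 ],
       [  0.        , 302.21900348, 206.72977105],
       [  0.        ,   0.        ,   1.        ]]), 'R': array([[ 3.17814999e-01,  9.48152742e-01, -6.90231244e-05],
       [ 9.15135185e-01, -3.06728671e-01,  2.61620176e-01],
       [ 2.48034716e-01, -8.32099816e-02, -9.65170906e-01]]), 't': array([-0.57507909, -0.03345046,  0.37709407])}
```

View pics/w0.png

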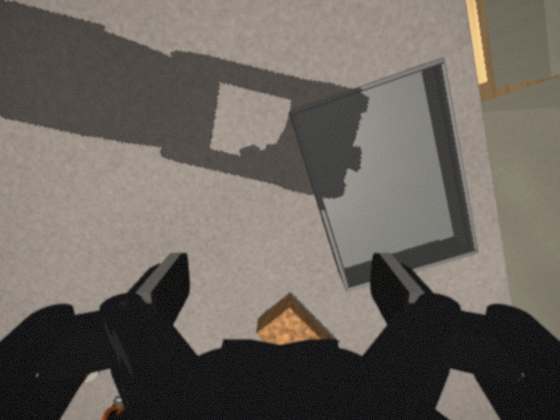

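step_arm([
  [0,-1,0,0,0,0,0.6],
])

```text
time_s: 1.05
eef_pos: [0.183, 0.5451, 0.2313]
eef_rot: [0.551, -0.551, -0.443, 0.443]
wrist_force: [1.0, -0.3, 0.7]
opening: 0.851
```

```bash
python3 - <<'E'
from h import *
from scipy.spatial.transform import Rotation as Ro
o=ctrl.get_obs(); q=o["eef_rot"]; print(Ro.from_quat([q[1],q[2],q[3],q[0]]).as_matrix().round(3),o["q"],o["opening"])
E
```

```text
[[ 0.216 -0.    -0.976]
 [ 0.976  0.     0.216]
 [ 0.    -1.     0.   ]] [ 1.04066296e+00  1.80799058e-01  1.60700693e+00  1.21721789e-05
  1.35378611e+00 -3.12391557e-01] 0.850977891315334
```

The middle orange block measures about 45 mm tall in depth (the large one is 65, the small 36), so top (167,237) is confirmed. The axis is at (0.5525,-0.0715). Green sits at about 12° and has to go to about 178°. I'll take the nearest knob, at -168° (0.435,-0.096), and carry it +166°.

step_arm([
  [0,0.5,0,-0.95,0,-0.64,0.6],
  [0,0,0,-0.95,0,-0.64,0.6],
  [0,0,0,-0.95,0,-0.64,0.6],
  [0,0,0,-0.95,0,-0.64,0.6],
  [0,0,0,-0.95,0,-0.64,0.6],
  [0,0,0,-0.95,0,-0.64,0.6],
  [0,0,0,-0.95,0,-0.64,0.6],
  [0,0,0,-0.95,0,-0.64,0.6],
  [0,0,0,-0.95,0,-0.64,0.6],
  [0,0,0,-0.95,0,-0.64,0.6],
])

```text
time_s: 2.05
eef_pos: [0.2934, 0.2185, 0.2315]
eef_rot: [-0.563, 0.563, 0.428, -0.428]
wrist_force: [0.0, -0.2, 0.8]
opening: 0.601
```

step_arm([
  [0,0.5,0,-0.95,0,-0.64,0.6],
  [0,0,0,-0.95,0,-0.64,0.6],
  [0,0,0,-0.95,0,-0.64,0.6],
  [0,0,0,-0.95,0,-0.64,0.6],
  [0,0,0,-0.95,0,-0.64,0.6],
  [0,0,0,-0.95,0,-0.64,0.6],
  [0,0,0,-0.95,0,-0.64,0.6],
  [0,0,0,-0.95,0,-0.64,0.6],
  [0,1,0,0,0,0,0.6],
  [0,1,0,0,0,0,0.6],
])

```text
time_s: 3.05
eef_pos: [0.3681, -0.046, 0.2314]
eef_rot: [0.615, -0.615, -0.348, 0.348]
wrist_force: [-0.5, 0.5, 0.8]
opening: 0.598
```

step_arm([
  [0,1,0,0,0,0,0.6],
  [0,1,0,0,0,0,0.6],
  [0,1,0,0,0,0,0.6],
  [0,1,0,0,0,0,0.6],
  [0,1,0,0,0,0,0.6],
  [0,1,0,0,0,0,0.6],
  [0,1,0,0,0,0,0.6],
  [0,1,0,0,0,0,0.6],
  [0,1,0,0,0,0,0.6],
  [0,1,0,0,0,0,0.6],
])

```text
time_s: 4.05
eef_pos: [0.368, -0.0448, 0.2314]
eef_rot: [-0.707, 0.707, -0.005, 0.005]
wrist_force: [0.4, -0.4, 0.0]
opening: 0.595
```

step_arm([
  [0,1,0,0,0,0,0.6],
  [0,1,0,0,0,0,0.6],
  [0,1,0,0,0,0,0.6],
  [0,1,0,0,0,0,0.6],
  [0,1,0,0,0,0,0.6],
  [0,1,0,0,0,0,0.6],
  [0,1,0,0,0,0,0.6],
  [0,1,0,0,0,0,0.6],
  [0,1,0,0,0,0,0.6],
  [0,1,0,0,0,0,0.6],
])

```text
time_s: 5.05
eef_pos: [0.368, -0.0448, 0.2314]
eef_rot: [0.61, -0.61, 0.358, -0.358]
wrist_force: [0.1, -1.5, -0.3]
opening: 0.598
```

```bash
cat >> h.py <<'E'
from scipy.spatial.transform import Rotation as Ro
def tool():
    o=ctrl.get_obs(); q=o["eef_rot"]; M=Ro.from_quat([q[1],q[2],q[3],q[0]]).as_matrix(); return o,np.array(o["eef_pos"]),M
def go(tgt,psi=None):
    o,p,M=tool(); print("t",o["time_s"],"pos",p.round(4),"psi",np.degrees(np.arctan2(M[1,0],M[0,0])).round(2),"F",np.round(o["wrist_force"],1),"op",round(o["opening"],3))
    print("units xyz",(M.T@(np.array(tgt)-p)/.03).round(2)); 
E
python3 - <<'E'
from h import *
go([.435,-.0965,.2])
im,d=ctrl.camera("wrist"); cv2.imwrite("pics/w1.png",im)
E
```

```text
t 5.05 pos [ 0.368  -0.0448  0.2314] psi -60.8 F [ 0.1 -1.5 -0.3] op 0.598
units xyz [2.59 1.05 1.11]
```

View pics/w1.png

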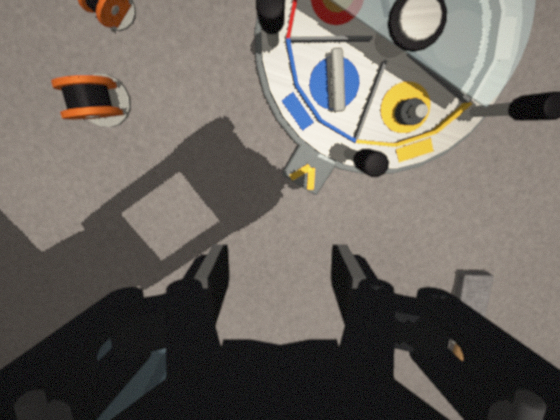

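The wrist picture shows the knob at (372,162), the arrow at (305,178), and the blue slot near the opening. I'm moving above the knob.

step_arm([
  [0,0,0,0.87,0.35,0.37,0.6],
  [0,0,0,0.87,0.35,0.37,0.6],
  [0,0,0,0.86,0.35,0.37,0.6],
  [0,0.96,0,0,0,0,0.6],
  [0,0.96,0,0,0,0,0.6],
  [0,0.95,0,0,0,0,0.6],
  [0,0,0,0,0,0,0.6],
])

```text
time_s: 5.8
eef_pos: [0.4353, -0.0964, 0.1997]
eef_rot: [-0.551, 0.551, -0.444, 0.444]
wrist_force: [0.1, 0.4, 0.4]
opening: 0.601
```

```bash
python3 - <<'E'
from h import *
go([.435,-.0965,.102])
im,d=ctrl.camera("wrist"); 
K=ctrl.get_calibration("wrist");k=np.array(K["intrinsics"]);R=np.array(K["R"]);t=np.array(K["t"])
v,u=np.mgrid[0:420,0:560]; P=np.stack([(u-k[0,2])/k[0,0]*d,(v-k[1,2])/k[1,1]*d,d],-1); W=(P-t)@R
m=(abs(W[...,2]-.131)<.006)&(np.hypot(W[...,0]-.435,W[...,1]+.0965)<.03)&(v<300); print(m.sum(),W[m].mean(0)); cv2.imwrite("pics/w2.png",im)
E
```

```text
t 5.8 pos [ 0.4353 -0.0964  0.1997] psi -77.73 F [0.1 0.4 0.4] op 0.601
units xyz [ 0.    3.26 -0.01]
650 [ 0.43766248 -0.09508116  0.12939802]
```

View pics/w2.png

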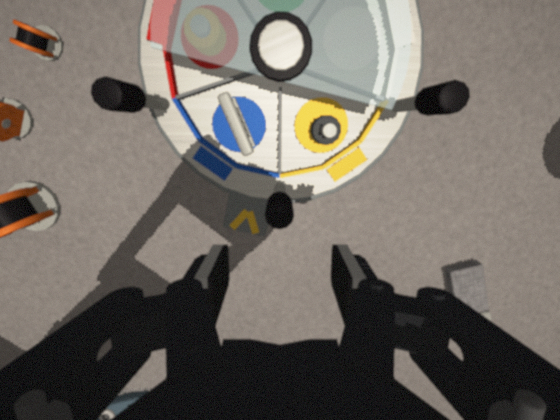

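The knob is centred between the fingers at (279,210). I'm going down and caging it loosely.

step_arm([
  [0,0,0,0,0.8,0.02,0.6],
  [0,0,0,0,0.8,0.02,0.6],
  [0,0,0,0,0.8,0.01,0.6],
  [0,0,0,0,0.8,0,0.6],
  [0,0,0,0,0,0,0.3],
  [0,0,0,0,0,0,0.3],
  [0,0,0,0,0,0,0.3],
  [0,0,0,0,0,0,0.3],
])

```text
time_s: 6.65
eef_pos: [0.4378, -0.0965, 0.1052]
eef_rot: [0.551, -0.55, 0.443, -0.445]
wrist_force: [-0.6, -0.2, 0.6]
opening: 0.299
```

```bash
python3 - <<'E'
from h import *
go([.435,-.0965,.102])
from h import *
# simulate row semantics: shift in old frame then turn; find per-row shift for arc radius r, step 6deg
for s in (6.,):
    th=np.radians(-168); r=.121
    p0=np.array([np.cos(th),np.sin(th)])*r; p1=np.array([np.cos(th+np.radians(s)),np.sin(th+np.radians(s))])*r
    psi=th+np.pi/2; x=np.array([np.cos(psi),np.sin(psi)]); z=np.array([-np.sin(psi),np.cos(psi)])
    print((p1-p0)@x/.03,(p1-p0)@z/.03)
E
```

```text
t 6.65 pos [ 0.4378 -0.0965  0.1052] psi -77.73 F [-0.6 -0.2  0.6] op 0.299
units xyz [-0.02  0.11 -0.09]
0.42159813517953626 0.022095022014631416
```

step_arm([
  [0,-0.5,0,0.2,0,0,0.3],
  [0,-1,0,0.42,0,0.02,0.3],
  [0,-1,0,0.42,0,0.02,0.3],
  [0,-1,0,0.42,0,0.02,0.3],
  [0,-1,0,0.42,0,0.02,0.3],
  [0,-0.5,0,0.2,0,0,0.3],
])

```text
time_s: 7.25
eef_pos: [0.4657, -0.1524, 0.105]
eef_rot: [-0.647, 0.647, -0.284, 0.286]
wrist_force: [0.2, -0.1, -0.2]
opening: 0.296
```

```bash
python3 - <<'E'
from h import *
go([.435,-.0965,.102])
o,p,M=tool(); d=p[:2]-[.5525,-.0715]; print(np.hypot(*d),np.degrees(np.arctan2(d[1],d[0])))
E
```

```text
t 7.25 pos [ 0.4657 -0.1524  0.105 ] psi -47.56 F [ 0.2 -0.1 -0.2] op 0.296
units xyz [-2.07  0.1   0.5 ]
0.11865535329792545 -136.9855502635625
```

step_arm([
  [0,-0.6,0,0.25,0,0.01,0.3],
  [0,-1,0,0.41,0,0.02,0.3],
  [0,-1,0,0.41,0,0.02,0.3],
  [0,-1,0,0.41,0,0.02,0.3],
  [0,-1,0,0.41,0,0.02,0.3],
  [0,-1,0,0.41,0,0.02,0.3],
  [0,-1,0,0.41,0,0.02,0.3],
  [0,-1,0,0.41,0,0.02,0.3],
  [0,-0.6,0,0.25,0,0.01,0.3],
])

```text
time_s: 8.15
eef_pos: [0.556, -0.1906, 0.105]
eef_rot: [-0.707, 0.707, 0.011, -0.01]
wrist_force: [0.1, -0.4, -0.4]
opening: 0.299
```

```bash
python3 - <<'E'
from h import *
go([.435,-.0965,.102])
o,p,M=tool(); d=p[:2]-[.5525,-.0715]; print(np.hypot(*d),np.degrees(np.arctan2(d[1],d[0])))
E
```

```text
t 8.15 pos [ 0.556  -0.1906  0.105 ] psi 1.67 F [ 0.1 -0.4 -0.4] op 0.299
units xyz [-3.94  0.09  3.25]
0.11917089980987548 -88.2991395048292
```

step_arm([
  [0,-0.6,0,0.25,0,0.01,0.3],
  [0,-1,0,0.41,0,0.02,0.3],
  [0,-1,0,0.41,0,0.02,0.3],
  [0,-1,0,0.41,0,0.02,0.3],
  [0,-1,0,0.41,0,0.02,0.3],
  [0,-1,0,0.41,0,0.02,0.3],
  [0,-1,0,0.41,0,0.02,0.3],
  [0,-1,0,0.41,0,0.02,0.3],
  [0,-1,0,0.41,0,0.02,0.3],
])

```text
time_s: 9.05
eef_pos: [0.6471, -0.1438, 0.105]
eef_rot: [-0.631, 0.633, 0.317, -0.317]
wrist_force: [-0.1, -2.1, 0.2]
opening: 0.297
```

step_arm([
  [0,-1,0,0.41,0,0.02,0.3],
  [0,-1,0,0.41,0,0.02,0.3],
  [0,-1,0,0.41,0,0.02,0.3],
  [0,-1,0,0.41,0,0.02,0.3],
  [0,-1,0,0.41,0,0.02,0.3],
  [0,-0.6,0,0.25,0,0.01,0.3],
  [0,-0.3,0,0.12,0,0,0.3],
  [0,0,0,0,0,0,0.3],
])

```text
time_s: 9.85
eef_pos: [0.6703, -0.0756, 0.1046]
eef_rot: [-0.506, 0.507, 0.493, -0.493]
wrist_force: [-0.2, 0.0, 0.2]
opening: 0.298
```

```bash
python3 - <<'E'
from h import *
go([.435,-.0965,.102])
o,p,M=tool(); d=p[:2]-[.5525,-.0715]; print(np.hypot(*d),np.degrees(np.arctan2(d[1],d[0])))
im,d=ctrl.camera("top"); cv2.imwrite("pics/t1.png",cv2.resize(im[120:300,130:350],None,fx=3.4,fy=3.4,interpolation=cv2.INTER_CUBIC)); np.save("pics/t1.npy",d);cv2.imwrite("pics/t1full.png",im)
E
```

```text
t 9.85 pos [ 0.6703 -0.0756  0.1046] psi 88.46 F [-0.2  0.   0.2] op 0.298
units xyz [-0.91  0.08  7.82]
0.11785429146647554 -1.981826848695184
```

View pics/t1.png

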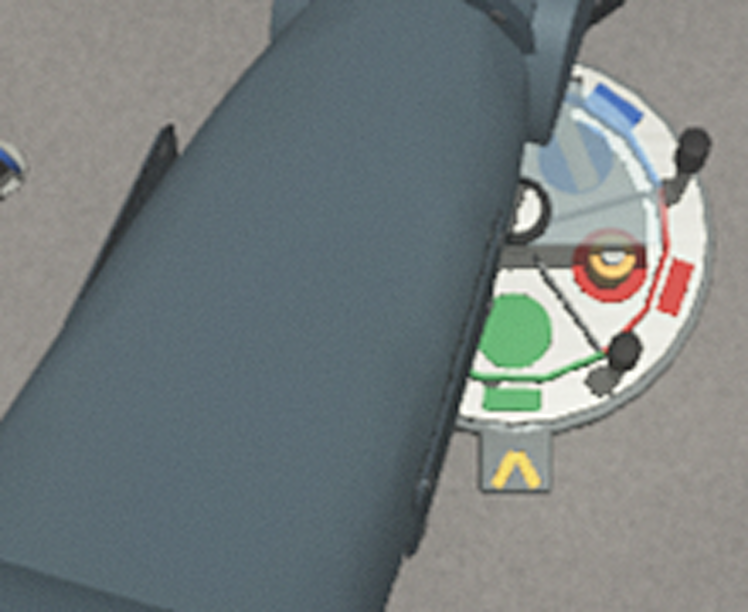

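The green label at (512,399) lines up with the arrow at (516,470) in the crop. I'm releasing, rising, and going to look at the block.

step_arm([
  [0,0,0,0,0,0,0.6],
  [0,0,0,0,0,0,0.6],
  [0,0,0,0,-0.5,0,0.6],
  [0,0,0,0,-1,0,0.7],
  [0,0,0,0,-1,0,0.8],
  [0,0,0,0.3,-1,0.1,0.9],
  [0,0,0,0.8,-0.8,0.4,0.9],
  [0,0,0,1,0,0.6,0.9],
  [0,0,0,1,0,0.6,0.9],
  [0,0,0,1,0,0.6,0.9],
])

```text
time_s: 10.9
eef_pos: [0.6039, 0.0497, 0.2345]
eef_rot: [-0.507, 0.508, 0.493, -0.492]
wrist_force: [-0.4, 0.3, -0.1]
opening: 0.9
```

step_arm([
  [0,0,0,1,0,0.6,0.9],
  [0,0,0,1,0,0.6,0.9],
  [0,0,0,1,0,0.6,0.9],
  [0,0,0,1,0,0.6,0.9],
  [0,0,0,1,0,0.6,0.9],
  [0,0,0,0.2,0,0.2,0.9],
  [0,0,0,0,0,0,0.9],
])

```text
time_s: 11.6
eef_pos: [0.5122, 0.2084, 0.2339]
eef_rot: [-0.506, 0.507, 0.494, -0.493]
wrist_force: [-0.2, -0.1, 0.1]
opening: 0.898
```

```bash
python3 - <<'E'
from h import *
go([.445,.203,.1])
im,d=ctrl.camera("wrist"); cv2.imwrite("pics/w3.png",im)
K=ctrl.get_calibration("wrist");k=np.array(K["intrinsics"]);R=np.array(K["R"]);t=np.array(K["t"])
v,u=np.mgrid[0:420,0:560]; P=np.stack([(u-k[0,2])/k[0,0]*d,(v-k[1,2])/k[1,1]*d,d],-1); W=(P-t)@R; np.save("pics/W3.npy",W)
for r in ctrl.boxes_of("orange_block_mid","wrist"): w=world(r["point"],"wrist");print(r["p"],w,w2pix(w,"wrist"))
ss=ctrl.silhouettes("orange_block_mid","wrist")
for s in ss:
    m=np.array(s["pixels"]); w=W[m]; w=w[w[:,2]>0.0]; print(s["p"],m.sum(),w.min(0).round(4),w.max(0).round(4),np.argwhere(m).mean(0))
E
```

```text
t 11.6 pos [0.5122 0.2084 0.2339] psi 88.55 F [-0.2 -0.1  0.1] op 0.898
units xyz [-0.24  4.46  2.24]
0.98 [0.44192713 0.20206145 0.03706148] [273.19604224 120.07566195]
0.92 [0.35618741 0.18230069 0.05065684] [249.31281067  27.30030045]
0.71 [0.52583758 0.16995381 0.0268931 ] [248.53244517 194.87140208]
0.79 3053 [3.243e-01 1.454e-01 1.000e-04] [0.4462 0.2094 0.375 ] [ 30.53586636 245.47592532]
0.7 1071 [0.4243 0.1803 0.0013] [0.4667 0.2206 0.375 ] [123.61904762 272.32119514]
0.64 580 [0.4462 0.1505 0.    ] [0.5385 0.2094 0.375 ] [193.05689655 246.51551724]
0.24 32792 [ 0.3755 -0.1323  0.    ] [0.6716 0.2094 0.375 ] [202.93815565  72.45684923]
```

View pics/w3.png

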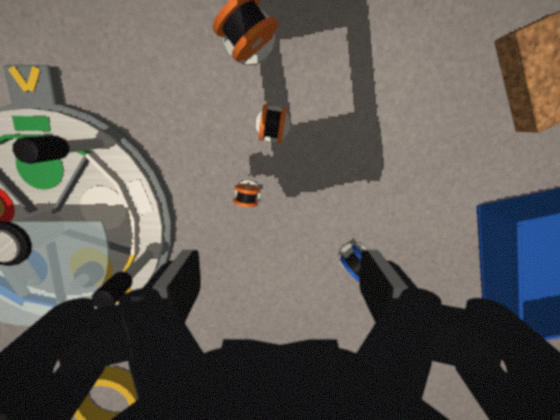

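The wrist picture shows the middle block at (272,123), the large one at (245,25) and the small one at (248,194). Here is a close crop to get its yaw.

```bash
python3 - <<'E'
from h import *
W=np.load("pics/W3.npy"); im=cv2.imread("pics/w3.png")
cv2.imwrite("pics/w3c.png",cv2.resize(im[90:160,230:315],None,fx=7,fy=7,interpolation=cv2.INTER_CUBIC))
hsv=cv2.cvtColor(im,cv2.COLOR_BGR2HSV).astype(int)
Z=W[...,2]; near=np.hypot(W[...,0]-.445,W[...,1]-.2)<.035
for lo in (.02,.03,.036):
    m=near&(Z>lo)&(Z<.06); w=W[m][:,:2].astype(np.float32)*1000; print(lo,m.sum(),cv2.minAreaRect(w), np.percentile(Z[m],98))
o=near&(Z>.015)&(Z<.06)&(hsv[...,0]<16)&(hsv[...,1]>130); n,l,st,c=cv2.connectedComponentsWithStats(o.astype(np.uint8))
for i in range(1,n):
    if st[i,4]>15: w=W[l==i][:,:2]; w0=w.mean(0); e=np.linalg.svd(w-w0,full_matrices=False)[2][0]; print(st[i,4],w0,np.degrees(np.arctan2(e[1],e[0])))
E
```

```text
0.02 765 ((445.0909729003906, 201.0240936279297), (26.25429344177246, 39.723087310791016), 79.22987365722656) 0.043824333151922516
0.03 708 ((445.08856201171875, 200.8604278564453), (25.927188873291016, 37.12321472167969), 79.194091796875) 0.043897809356103
0.036 502 ((445.1363525390625, 200.82904052734375), (25.86957359313965, 30.42717170715332), 79.08575439453125) 0.043945176761797634
188 [0.44368946 0.19166056] -11.09220760394745
190 [0.44679258 0.21063897] -11.30817898143356
```

View pics/w3c.png

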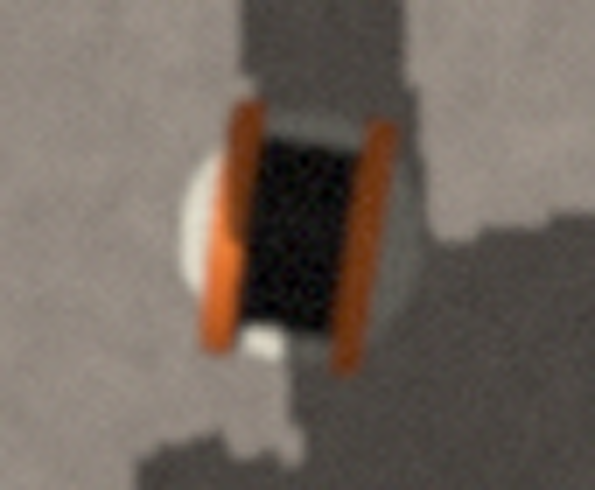

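step_arm([
  [0,0.57,0,-0.1,0.6,0.75,0.9],
  [0,0.5,0,-0.1,0.6,0.75,0.9],
  [0,0.5,0,0.02,0.6,0.76,0.9],
  [0,0,0,0,0.6,0,0.9],
  [0,0,0,0,0.6,0,0.9],
  [0,0,0,0,0.4,0,0.9],
  [0,0,0,0,0,0,0.9],
])

```text
time_s: 12.45
eef_pos: [0.4443, 0.2068, 0.1292]
eef_rot: [0.546, -0.545, -0.448, 0.45]
wrist_force: [-0.3, 0.5, -0.0]
opening: 0.897
```

```bash
python3 - <<'E'
from h import *
go([.4451,.2009,.012])
im,d=ctrl.camera("wrist"); cv2.imwrite("pics/w4.png",im)
E
```

```text
t 12.45 pos [0.4443 0.2068 0.1292] psi 78.91 F [-0.3  0.5 -0. ] op 0.897
units xyz [-0.18  3.91 -0.08]
```

View pics/w4.png

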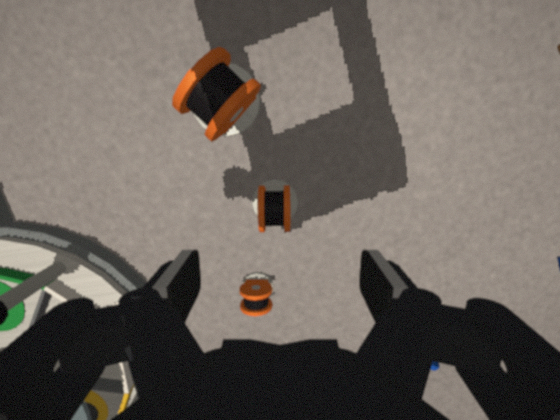

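The block at (275,207) is lined up with the jaws, so I'm going down to grasp it.

step_arm([
  [0,0,0,-0.18,0.3,-0.08,0.9],
  [0,0,0,0,0.8,0,0.9],
  [0,0,0,0,0.8,0,0.9],
  [0,0,0,0,0.8,0,0.9],
  [0,0,0,0,0.7,0,0.9],
  [0,0,0,0,0.45,0,0.9],
  [0,0,0,0,0,0,0.9],
])

```text
time_s: 13.2
eef_pos: [0.4452, 0.2016, 0.0138]
eef_rot: [0.546, -0.545, -0.449, 0.451]
wrist_force: [0.2, -0.8, 0.4]
opening: 0.9
```

```bash
python3 - <<'E'
from h import *
go([.4451,.2009,.012])
E
```

```text
t 13.2 pos [0.4452 0.2016 0.0138] psi 78.99 F [ 0.2 -0.8  0.4] op 0.9
units xyz [-0.02  0.06 -0.  ]
```

step_arm([
  [0,0,0,0,0,0,0.4],
  [0,0,0,0,0,0,0.3],
  [0,0,0,0,0,0,0],
  [0,0,0,0,0,0,0],
  [0,0,0,0,0,0,0],
  [0,0,0,0,0,0,0],
  [0,0,0,0,0,0,0],
])

```text
time_s: 13.9
eef_pos: [0.4473, 0.2024, 0.0164]
eef_rot: [-0.545, 0.546, 0.451, -0.449]
wrist_force: [0.1, -0.3, 6.5]
opening: 0.293
```

step_arm([
  [0,0,0,0,-0.3,0,0],
  [0,0,0,0,-0.6,0,0],
  [0,0,0,0,-0.9,0,0],
  [0,0,0,0,-1,0,0],
  [0,0,0,0,-1,0,0],
  [0,0,0,0,-1,0,0],
  [0,0,0,0,-1,0,0],
  [0,0,0,0,-0.5,0,0],
  [0,0,0,0,0,0,0],
])

```text
time_s: 14.8
eef_pos: [0.4475, 0.2024, 0.2072]
eef_rot: [-0.545, 0.546, 0.451, -0.448]
wrist_force: [-0.2, -0.6, -2.0]
opening: 0.296
```

```bash
python3 - <<'E'
from h import *
go([.4825,-.0693,.2])
im,d=ctrl.camera("wrist"); cv2.imwrite("pics/w5.png",im)
E
```

```text
t 14.8 pos [0.4475 0.2024 0.2072] psi 79.02 F [-0.2 -0.6 -2. ] op 0.296
units xyz [-8.67  0.24 -2.87]
```

View pics/w5.png

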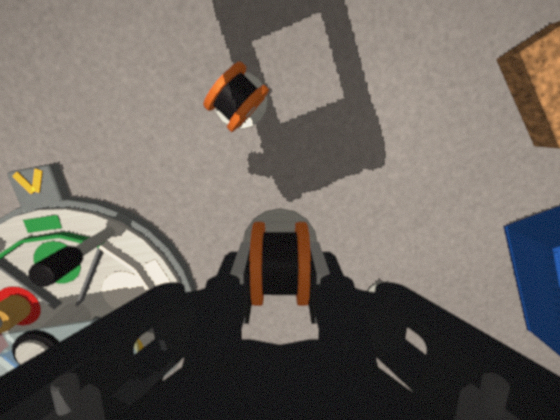

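The block is held upright between the pads at (280,262), and force z is -2 N. I'm carrying it over to the opening.

step_arm([
  [0,0,0,-0.5,0,-0.17,0],
  [0,0,0,-0.95,0,-0.31,0],
  [0,0,0,-0.95,0,-0.31,0],
  [0,0,0,-0.95,0,-0.31,0],
  [0,0,0,-0.95,0,-0.31,0],
  [0,0,0,-0.95,0,-0.31,0],
  [0,0,0,-0.95,0,-0.31,0],
  [0,0,0,-0.95,0,-0.31,0],
  [0,0,0,-0.95,0,-0.31,0],
  [0,0,0,-0.57,0,-0.22,0],
])

```text
time_s: 15.85
eef_pos: [0.48, -0.0712, 0.2024]
eef_rot: [0.547, -0.545, -0.449, 0.45]
wrist_force: [0.4, 0.5, -0.4]
opening: 0.289
```

step_arm([
  [0,-0.8,0,0,0,0,0],
  [0,-0.7,0,0,0,0,0],
  [0,0,0,0,0,0,0],
])

```text
time_s: 16.15
eef_pos: [0.4799, -0.0694, 0.2024]
eef_rot: [0.51, -0.507, -0.491, 0.492]
wrist_force: [-0.5, -0.4, -1.9]
opening: 0.293
```

```bash
python3 - <<'E'
from h import *
go([.4825,-.0693,.06])
im,d=ctrl.camera("wrist"); cv2.imwrite("pics/w6.png",im)
K=ctrl.get_calibration("wrist");k=np.array(K["intrinsics"]);R=np.array(K["R"]);t=np.array(K["t"])
v,u=np.mgrid[0:420,0:560]; P=np.stack([(u-k[0,2])/k[0,0]*d,(v-k[1,2])/k[1,1]*d,d],-1); W=(P-t)@R
hsv=cv2.cvtColor(im,cv2.COLOR_BGR2HSV).astype(int); g=(hsv[...,0]>45)&(hsv[...,0]<85)&(hsv[...,1]>90)
n,l,st,c=cv2.connectedComponentsWithStats(g.astype(np.uint8))
for i in range(1,n):
    if st[i,4]>30: print(c[i],st[i,4],np.median(W[l==i],0))
y=(hsv[...,0]>18)&(hsv[...,0]<33)&(hsv[...,1]>110)
n,l,st,c=cv2.connectedComponentsWithStats(y.astype(np.uint8))
for i in range(1,n):
    if st[i,4]>30: print("y",c[i],st[i,4],np.median(W[l==i],0))
m=(abs(W[...,2]-.131)<.005)
n,l,st,c=cv2.connectedComponentsWithStats(m.astype(np.uint8))
for i in range(1,n):
    if st[i,4]>30: print("k",c[i],st[i,4],np.median(W[l==i],0))
im,d=ctrl.camera("scene"); cv2.imwrite("pics/s6.png",cv2.resize(im[150:320,170:400],None,fx=3.3,fy=3.3))
E
```

```text
t 16.15 pos [ 0.4799 -0.0694  0.2024] psi 88.01 F [-0.5 -0.4 -1.9] op 0.293
units xyz [ 0.    4.75 -0.1 ]
[282.20656371 149.04054054] 518 [ 0.43724856 -0.06483666  0.02798617]
[283.38571429 168.92857143] 420 [ 0.45406772 -0.06299895  0.03899587]
[281.43769568 191.49718222] 1597 [ 0.48183546 -0.06689233  0.02775035]
y [278.62870159 101.07517084] 439 [ 0.38986899 -0.06747445  0.01888885]
y [217.44444444 238.41666667] 252 [ 0.5213625  -0.13192767  0.05687104]
k [185.23641703 185.42584435] 681 [ 0.45315176 -0.13616172  0.12971567]
k [379.47189349 187.69526627] 676 [0.45989052 0.00392769 0.12968372]
k [143.08571429 340.55238095] 210 [ 0.5822234  -0.18649528  0.12967476]
k [417.15508021 341.8342246 ] 187 [0.59181651 0.04209064 0.12967919]
```

View pics/w6.png

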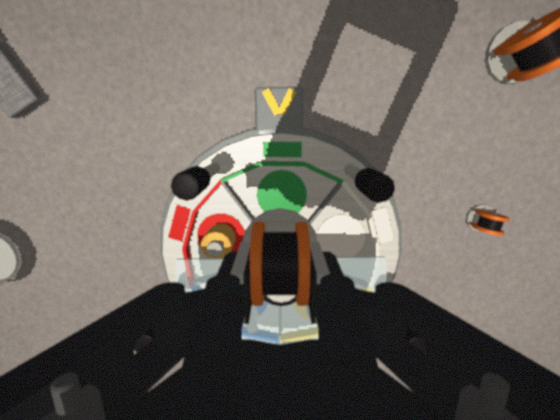

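View pics/s6.png

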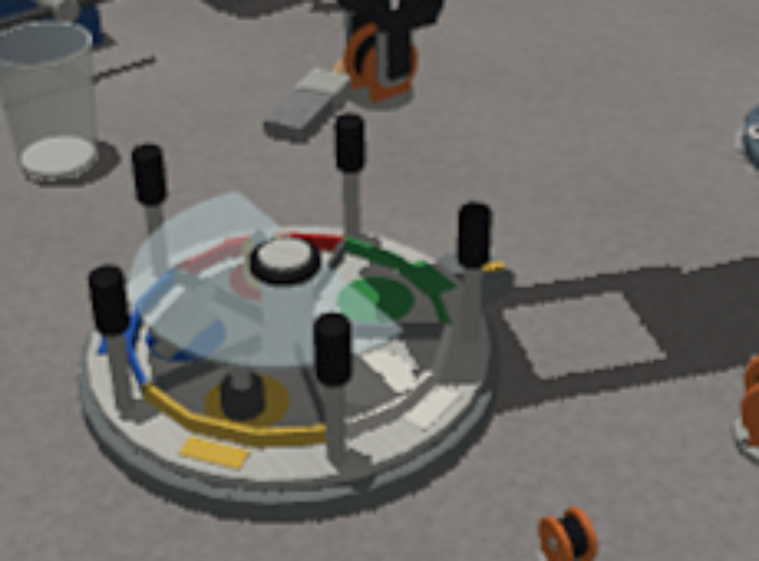

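The scene crop shows the block upright in the gripper, and the green disc at wrist pixel (281,192) is about 1–2 mm off the loading point. I'm lowering.

step_arm([
  [0,0,0,0.04,0.4,-0.08,0],
  [0,0,0,0,0.8,0,0],
  [0,0,0,0,0.8,0,0],
  [0,0,0,0,0.8,0,0],
  [0,0,0,0,0.7,0,0],
  [0,0,0,0,0.6,0,0],
  [0,0,0,0,0.4,0,0],
  [0,0,0,0,0.3,0,0],
  [0,0,0,0,0.2,0,0],
  [0,0,0,0,0,0,0],
])

```text
time_s: 17.25
eef_pos: [0.4833, -0.0684, 0.0538]
eef_rot: [0.509, -0.508, -0.491, 0.491]
wrist_force: [0.0, -0.0, -0.8]
opening: 0.292
```

```bash
python3 - <<'E'
from h import *
go([.4825,-.068,.0444])
im,d=ctrl.camera("scene"); cv2.imwrite("pics/s7.png",cv2.resize(im[150:320,170:400],None,fx=3.3,fy=3.3))
E
```

```text
t 17.25 pos [ 0.4833 -0.0684  0.0538] psi 88.0 F [ 0.  -0.  -0.8] op 0.292
units xyz [0.01 0.31 0.03]
```

View pics/s7.png

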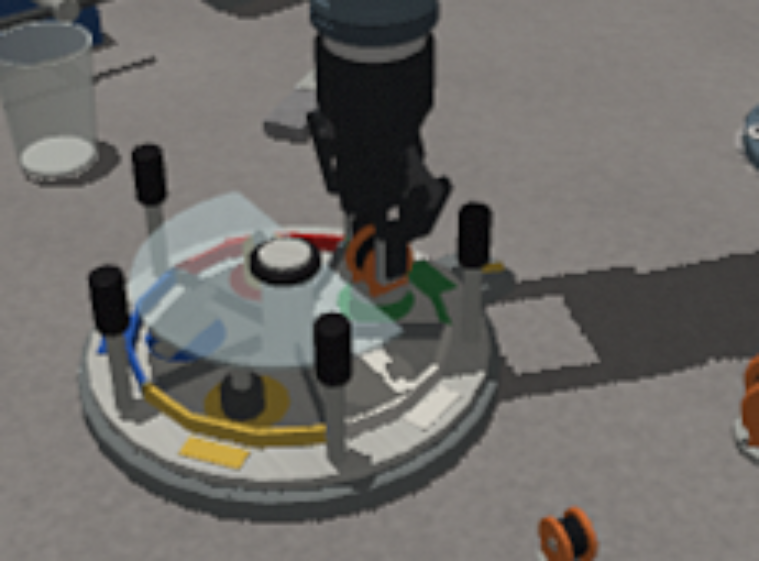

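The block hangs just above the green disc at (380,300). I'm lowering in small steps until contact.

step_arm([
  [0,0,0,0,0.1,0,0],
  [0,0,0,0,0.1,0,0],
  [0,0,0,0,0.05,0,0],
  [0,0,0,0,0,0,0],
])

```text
time_s: 17.7
eef_pos: [0.4835, -0.0685, 0.0467]
eef_rot: [0.509, -0.509, -0.491, 0.491]
wrist_force: [0.5, 0.1, -1.7]
opening: 0.291
```

step_arm([
  [0,0,0,0,0.05,0,0],
  [0,0,0,0,0,0,0],
])

```text
time_s: 17.9
eef_pos: [0.4835, -0.0685, 0.0452]
eef_rot: [0.509, -0.509, -0.491, 0.491]
wrist_force: [0.5, -0.3, -0.7]
opening: 0.292
```

step_arm([
  [0,0,0,0,0.04,0,0],
  [0,0,0,0,0,0,0],
])

```text
time_s: 18.1
eef_pos: [0.4838, -0.0686, 0.0445]
eef_rot: [-0.509, 0.509, 0.491, -0.491]
wrist_force: [-2.5, 0.7, 3.5]
opening: 0.296
```

step_arm([
  [0,0,0,0,0.04,0,0],
  [0,0,0,0,0,0,0],
])

```text
time_s: 18.3
eef_pos: [0.4838, -0.0687, 0.0444]
eef_rot: [-0.508, 0.509, 0.491, -0.491]
wrist_force: [-6.5, 0.7, 16.6]
opening: 0.296
```

It touched down at 0.0445. I'm opening a little, then rising.

step_arm([
  [0,0,0,0,-0.02,0,0.33],
  [0,0,0,0,0,0,0.4],
  [0,0,0,0,0,0,0.48],
  [0,0,0,0,0,0,0.48],
  [0,0,0,0,-0.2,0,0.48],
  [0,0,0,0,-0.5,0,0.48],
  [0,0,0,0,-0.8,0,0.48],
  [0,0,0,0,-1,0,0.48],
  [0,0,0,0,-1,0,0.48],
  [0,0,0,0,-1,0,0.48],
])

```text
time_s: 19.3
eef_pos: [0.4834, -0.0684, 0.18]
eef_rot: [-0.509, 0.509, 0.491, -0.491]
wrist_force: [0.6, -0.5, -0.5]
opening: 0.481
```

step_arm([
  [0,0,0,0,-0.8,-0.5,0.48],
  [0,0,0,0,0,-0.8,0.48],
  [0,0,0,0,0,-0.8,0.48],
  [0,0,0,0,0,0,0.48],
])

```text
time_s: 19.7
eef_pos: [0.5486, -0.0711, 0.2032]
eef_rot: [-0.508, 0.509, 0.492, -0.491]
wrist_force: [-0.2, -0.1, 0.2]
opening: 0.481
```

```bash
python3 - <<'E'
from h import *
go([.4825,-.068,.0444])
im,d=ctrl.camera("wrist"); cv2.imwrite("pics/w8.png",im)
K=ctrl.get_calibration("wrist");k=np.array(K["intrinsics"]);R=np.array(K["R"]);t=np.array(K["t"])
v,u=np.mgrid[0:420,0:560]; P=np.stack([(u-k[0,2])/k[0,0]*d,(v-k[1,2])/k[1,1]*d,d],-1); W=(P-t)@R
hsv=cv2.cvtColor(im,cv2.COLOR_BGR2HSV).astype(int)
near=np.hypot(W[...,0]-.4825,W[...,1]+.068)<.04
m=near&(W[...,2]>.045)&(W[...,2]<.08); print("block",m.sum(),cv2.minAreaRect((W[m][:,:2]*1000).astype(np.float32)),np.percentile(W[m][:,2],[95,99]))
q=(abs(W[...,2]-.131)<.005); n,l,st,c=cv2.connectedComponentsWithStats(q.astype(np.uint8))
A=np.array([.5525,-.0715])
for i in range(1,n):
    if st[i,4]>60: w=np.median(W[l==i],0);dd=w[:2]-A; print("k",c[i],w,np.hypot(*dd),np.degrees(np.arctan2(dd[1],dd[0])))
im,d=ctrl.camera("scene"); cv2.imwrite("pics/s8.png",cv2.resize(im[150:320,170:400],None,fx=3.3,fy=3.3))
for nme in ["blue_block_mid","mixing_cup"]:
    for r in ctrl.boxes_of(nme,"scene")[:2]: print(nme,r["p"],world(r["point"],"scene").round(3))
E
```

```text
t 19.7 pos [ 0.5486 -0.0711  0.2032] psi 88.02 F [-0.2 -0.1  0.2] op 0.481
units xyz [0.03 5.29 2.22]
block 1116 ((479.23272705078125, -68.230224609375), (25.944894790649414, 39.56594467163086), 88.10779571533203) [0.07094196 0.0716424 ]
k [175.74705882  84.45058824] [ 0.45239911 -0.13628424  0.12901579] 0.11923583782811706 -147.08948135216005
k [387.15017462  86.72409779] [0.45853248 0.003935   0.12908067] 0.12050034612800994 141.243289075805
k [133.52788104 267.7267658 ] [ 0.58425809 -0.18603581  0.12867764] 0.11885718090678275 -74.50255385823601
k [425.05494505 270.22344322] [0.59419859 0.04170168 0.12871718] 0.12063744512638226 69.7783916930124
blue_block_mid 0.62 [0.623 0.313 0.027]
mixing_cup 0.8 [ 0.562 -0.4    0.077]
```

View pics/w8.png

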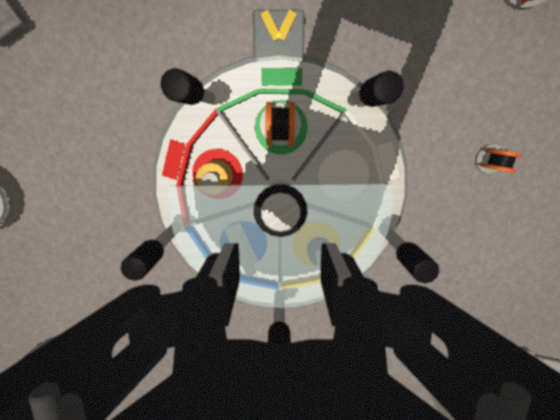

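View pics/s8.png

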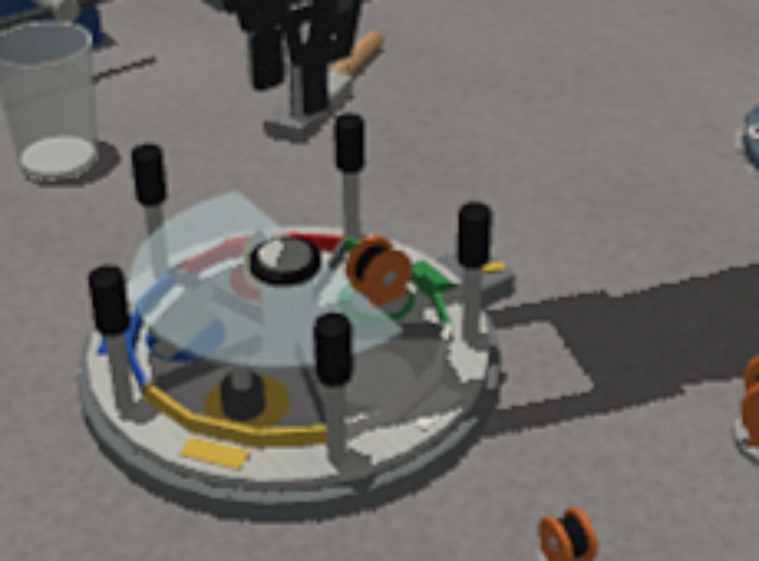

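```bash
python3 -c "
from h import *
print(ctrl.hand_in())"
```

```text
the job is handed in; nothing more can be done
None
```

I turned the carousel about +166° by caging one knob in the jaws. I then stood the middle-sized orange block in the green slot with a soft touchdown (about 17 N at the wrist) and handed in at about 20 s of the 61 s allowed. `hand_in` gives no verdict, so what follows is from my own last checks.

- **Green slot:** it sits at about 177°, with the opening at about 178°, so within about 2 mm of the loading point.
- **Orange block:** it stands upright, with its centre at about (0.479, -0.068), roughly 4 mm from the slot middle. Its top is at about 0.072 m, against 0.073 m expected for a block on the slot floor.
- **Blue block and mixing cup:** the detector found both within about 5 mm of where they started, which is near its own accuracy.
- **Gripper:** it is clear of everything, 0.20 m above the table.

No check failed. The knob angles measured at the end scatter by about 1°, which is within calibration error.

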